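# Set the loose foot of a tube roller mixer

### The job

The roller mixer rocks because its front left foot hangs clear of the bench. Turn the black knob above that foot clockwise until the foot just touches and takes a light share of the weight (a few newtons), so that the mixer no longer rocks but the corner is not jacked up; then let go of the knob and swing the lock lever under it clockwise, fully home. Be gentle, leave the mixer where it stands and the things around it alone.

Things in the scene. Friction and masses are not known exactly. Their poses are not given: they have to be found in the camera images.
- table: the bench, grey laminate; its flat top is the work surface at height 0. Origin on its top, in the middle of the work area
- mixer: white roller mixer for blood tubes, about 5 kg, loose on the bench: housing 220 (x) x 320 (y) x 44 mm with its flat deck 64 mm up, rollers and tubes on top to 104 mm. Origin on the bench plane under the middle of the housing; its x axis points to the back of the mixer (the front, with dial and switch, faces -x), y to its left side, z up
- leveler: aluminium bracket at the mixer's front left, top 54 mm up, with the adjustable foot (40 mm sole). Origin on the foot's vertical axis, level with the other feet's undersides, 145 mm in front of and 150 mm left of the mixer's origin; does not move with the foot. The foot hangs 2 to 6 mm clear: 6 to 12 N down on the knob rocks the mixer on to it, sole edge first, so the knob sinks about 7% less than the gap; it then gives only 1 mm per 8 N
- knob_center (a point): centre of the round black fluted knob on the adjustable foot's vertical axis: 40 mm in diameter, 28 mm high, its middle 84 mm above the bench, top at 98 mm. It stays at this height when turned (it only turns a captive spindle); nothing else within 70 mm of its axis reaches above 70 mm
- foot_knob (a joint): angle of the knob in rad, 0 at the start, growing as it is turned clockwise seen from above, which lowers the foot 8 mm per full turn (1.27 mm per rad) by a coarse thread; friction 0.04 N m, stays where it is left; needs a quarter turn to about one turn, so several grips. Once the foot touches it presses about 5 N more per mm of further screwing, and rubs as it turns, so the knob turns a little stiffer
- lever_grip (a point): point on the lock lever where to push it: a dark steel bar 9 mm thick, level, 60 mm above the bench, that reaches out from a ring under the knob; this point lies 62 mm from the foot's axis, 14 mm inside the centre of the 18 mm black ball at the end
- lock_lever (a joint): angle of the lock lever in rad about the foot's vertical axis: 0 to 0.25 (open) at the start, growing as it swings clockwise seen from above, to its stop at 1.2 (locked, fully home). At 0 the bar points to the front of the mixer, turned 15 degrees to the mixer's left; at 1.2 it points to the mixer's left. Needs about 3 N at the push point and stays where it is left
- tube_rack: red rack with capped tubes, 65 x 200 mm, 86 mm high, to the right; leave alone. Origin at the centre of its underside
- cap_box: clear open box of orange caps, 110 x 140 x 70 mm, to the left; leave alone. Origin at the centre of its underside
- reagent: white bottle with blue cap, 60 mm in diameter, 130 mm high, to the left; leave alone. Origin at the centre of its underside

How it is judged:
By the outcome, as a careful person would: the job done as asked, in the order asked, and still so for the second after the job is handed in, with the robot touching nothing.
It also fails if it takes over 72 s, if anything falls off the work surface, if the arm or the gripper's body presses on something with over 40 N, if the wrist force passes 120 N, or if a joint passes its speed limit or range.

### The arm

A 6-joint arm with a two-finger parallel gripper is mounted at the origin on the work surface. World frame = base frame: x ahead of the robot, y to its left, z up, the work surface at z = 0. Lengths are in m, angles in rad, forces in N, time in s.
With the tool pointing down it reaches from about 0.375 to 0.825 m from the base axis. Payload 5.5 kg.
Tool frame: the origin (TCP) lies at the centre of the arm's flange, where the gripper is bolted on; the fingertips stand 173 mm ahead of it and the grasp point (between the pads) lies 155 mm ahead of it; z points along the fingers, x is the direction in which the jaws open and shut, and the axes are right-handed (so a half turn about z gives the same grasp; the last joint's range is limited). The gripper opens to 85 mm and grips with 20 to 120 N. Pads are 22 mm wide; open, the fingers measure 114 mm over their backs; the gripper's body (76 mm by 85 mm) begins 54 mm behind the grasp point. The pads swing forward as they close: fully open they stand 13 mm farther back than shut.
Start: joints at [-1.17, 0.314, -0.047, 1.21, 0, 1.571], TCP at [0.234, -0.552, 0.405] pointing down, gripper open.
Joint ranges: [-2.67, 2.67], [-0.69, 1.73], [-1.03, 1.25], [-2.08, 2.16], [-1.42, 1.45], [-3.14, 3.14]. Speed limits (rad/s): [2.39, 2.39, 3.01, 3.14, 3.14, 3.14].

### API

Orientations are given as a unit quaternion [x, y, z, w].
In Python, from rig import env gives the robot as it stands.
- The arm moves only by the shell command python3 -m creep 'ROWS'. ROWS is JSON, a list of rows, each a list of 7 numbers: the turn, a rotation vector about the tool's x, y, z in degrees, then the shift along the tool's x, y, z in mm, then the closure, from 0 (fully open) to 1 (shut). In form: [[wx, wy, wz, tx, ty, tz, grip], ...]. A call has 1 to 5 rows; each row is the pose to reach, as a shift and turn from the pose commanded when the call began, along the tool's axes at that moment; what a row does not reach only later rows make up. A row lasts 1/8 s, in which the tool goes at most 62.5 mm and 10.7 degrees, less where a joint would pass 70% of its speed; a pose out of reach is approached as far as the arm can. A call with a gripper value outside its range is refused whole. The fingers move at their own pace and stop on an object; the grip force is fixed at half the most. Time passes only in rows, so rows that repeat a pose let the fingers close. It gives the time, the measured TCP pose, the force and the opening at its end, in the units of the state.
- env.read_state(): the state, without advancing time (a new reading comes with each control period).
- env.capture(name): name is "side" or "top" or "wrist"; returns (picture, depth): 384x512x3 uint8, blue, green, red; 384x512 float32, m along the optical axis (not along the pixel's ray), 0 where there is no reading.
- env.camera_info(name): a dict with "vfov" (degrees; the focal length in pixels is half the picture's height over the tangent of half this angle, whatever the lens; pixels are square), "cx", "cy" (the principal point, pixels), "R" (3x3) and "t" (3): a world point X has camera coordinates R X + t; the wrist camera has in their place "hand_eye" (4x4, takes a point from camera to tool coordinates, whose origin is the TCP and whose axes are the tool frame's). Camera axes: x right, y down, z forward; pixel columns grow to the right and rows downward; lengths in m; the calibration is good to about 2 mm. A picture is of the moment at which its call begins: read the wrist's pose just before it. camera_info takes no time and is no camera call.
- env.hand_in(): hands the job in, once; it reports no verdict.
The state is a dict: "time_s": time; "qpos": joint angles; "joint_velocities": joint speeds; "tau": joint torques, N m; "tcp_pos": TCP position; "ee_rot": TCP orientation; "force": force on the tool from outside, world axes, zero at the start; "ft_torque": the same for the moment, N m; "finger_gap": finger opening in m.
Only numpy, scipy, OpenCV 4.12 (cv2) and the standard library are available. Lean on these libraries where they do the work, as an engineer would, in place of code of your own. Each camera call takes 0.05 s, during which the arm holds its last target. There are 200 camera calls.

## Working session

There is one attempt and no reset: what is moved stays moved. The work goes in short steps, Python scripts to look and compute and a shell command to move; the robot and the scene stay as the last step left them, time stands still between calls to the robot, and variables do not carry over. Pictures are saved under pics/ and viewed, about 8 in all and at most 12, crops included, and the job is handed in when it is done.

```bash
ls; mkdir -p pics; cat > h.py <<'E'
import numpy as np,cv2
from rig import env
from scipy.spatial.transform import Rotation as Ro
def cam(n):
    s=env.read_state(); im,d=env.capture(n); ci=env.camera_info(n)
    f=im.shape[0]/2/np.tan(np.radians(ci['vfov'])/2)
    if 'hand_eye' in ci:
        T=np.eye(4);T[:3,:3]=Ro.from_quat(s['ee_rot']).as_matrix();T[:3,3]=s['tcp_pos']
        M=T@np.array(ci['hand_eye']);R=M[:3,:3].T;t=-R@M[:3,3]
    else: R=np.array(ci['R']);t=np.array(ci['t'])
    return im,d,(f,ci['cx'],ci['cy'],R,t)
def ray(C,u,v,z):
    f,cx,cy,R,t=C; o=-R.T@t; w=R.T@np.array([(u-cx)/f,(v-cy)/f,1]); return o+w*(z-o[2])/w[2]
def pts(C,d):
    f,cx,cy,R,t=C; v,u=np.mgrid[:d.shape[0],:d.shape[1]]
    P=np.stack([(u-cx)/f*d,(v-cy)/f*d,d],-1); return (P-t)@R
def proj(C,X):
    f,cx,cy,R,t=C; p=R@np.array(X)+t; return f*p[0]/p[2]+cx,f*p[1]/p[2]+cy
E
python3 - <<'E'
from h import *
a=[]
for n in('top','side'):
    im,d,C=cam(n); a.append(im); np.savez(n,im=im,d=d,f=C[0],cx=C[1],cy=C[2],R=C[3],t=C[4]); print(n,-C[3].T@C[4],C[0])
cv2.imwrite('pics/top.png',cv2.resize(a[0],(800,600)));cv2.imwrite('pics/side.png',a[1])
print(env.read_state())
E
```

```text
pics
top [0.49182945 0.00988968 1.46545956] 484.60752891558735
side [0.04555521 0.51173102 0.72996016] 363.3959810159568
{'time_s': 0.1, 'qpos': array([-1.17000087e+00,  3.14200800e-01, -4.79795859e-02,  1.21017686e+00,
       -1.24221920e-05,  1.57076175e+00]), 'joint_velocities': array([-1.34752946e-03, -7.40698502e-04,  1.34780544e-03,  9.11425974e-04,
        4.00638631e-05, -4.47571021e-04]), 'tau': array([-5.92379547e-04, -5.40765631e+01,  3.40541911e+01,  1.12540042e-02,
       -4.76607545e-05, -8.75751567e-06]), 'tcp_pos': array([ 0.23399423, -0.55222831,  0.40389306]), 'ee_rot': array([ 8.33721141e-01, -5.52185160e-01, -6.54101485e-04, -4.25803081e-04]), 'force': array([ 0.1355181 , -0.27491509, -0.66862076]), 'ft_torque': array([-0.05193995, -0.01302328,  0.01836885]), 'finger_gap': 0.08563701449561999}
```

View pics/top.png

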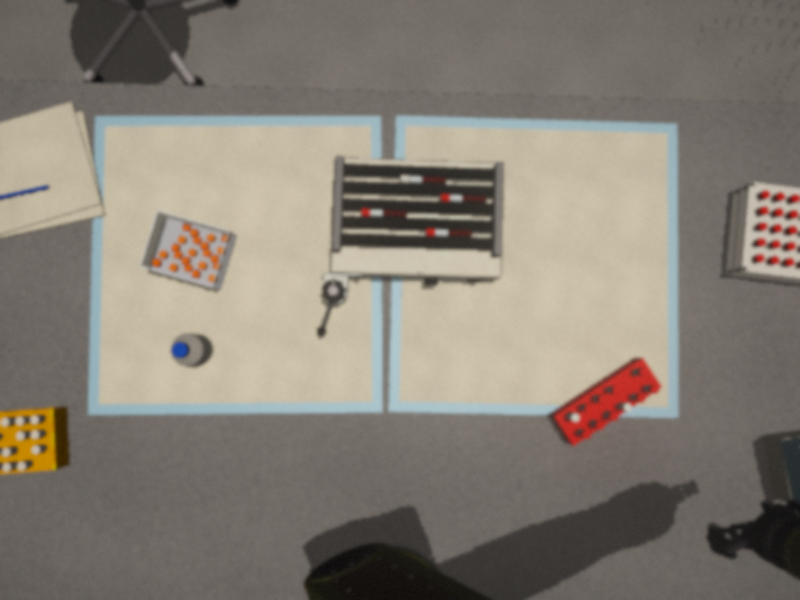

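View pics/side.png

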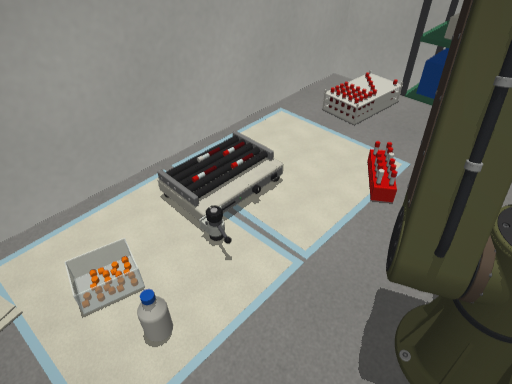

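The top view (800-wide) shows the knob at (333,290) and the lever ball at (321,332). The mixer deck is almost square to the axes, and the bottle, cap box and rack are all well away from it.

```bash
python3 - <<'E'
from h import *
z=np.load('top.npz'); C=(float(z['f']),float(z['cx']),float(z['cy']),z['R'],z['t']); k=.64
P=lambda u,v,h: ray(C,u*k,v*k,h)
print('knob',P(333,290,.098),'ball',P(321,332,.06))
a,b=P(331,276,.064),P(500,276,.064); print('deck front edge',a,b, np.degrees(np.arctan2(*(a-b)[:2])))
z=np.load('side.npz'); C=(float(z['f']),float(z['cx']),float(z['cy']),z['R'],z['t'])
print('knob side',ray(C,214,211,.098),'ball',ray(C,228,240,.06))
E
```

```text
knob [0.593314   0.11535992 0.098     ] ball [0.51768914 0.13805654 0.06      ]
deck front edge [0.62178594 0.1224852  0.064     ] [ 0.62976799 -0.19185071  0.064     ] -1.454619885042689
knob side [0.58842345 0.11649343 0.098     ] ball [0.51779757 0.13640023 0.06      ]
```

```bash
python3 - <<'E'
from h import *
print(env.camera_info('wrist'))
R=Ro.from_quat(env.read_state()['ee_rot']).as_matrix(); print(R)
E
python3 -m creep '[[0,0,0,-40,-48,0,0],[0,0,0,-80,-96,0,0],[0,0,0,-120,-144,0,0],[0,0,0,-160,-192,0,0],[0,0,0,-200,-240,0,0]]'
```

```text
{'vfov': 69.33125499852228, 'cx': 248.8292259021824, 'cy': 192.8815609072564, 'hand_eye': array([[ 9.99999985e-01,  1.55527619e-04, -7.65742257e-05,
        -3.45661349e-04],
       [-1.22206514e-04,  9.45736441e-01,  3.24934715e-01,
        -8.30732360e-02],
       [ 1.22955358e-04, -3.24934700e-01,  9.45736446e-01,
         3.00084109e-02],
       [ 0.00000000e+00,  0.00000000e+00,  0.00000000e+00,
         1.00000000e+00]])}
[[ 3.90182243e-01 -9.20737439e-01 -6.20432188e-04]
 [-9.20736325e-01 -3.90182736e-01  1.43237233e-03]
 [-1.56092076e-03  1.23682056e-05 -9.99998782e-01]]
time_s: 0.72
tcp_pos: [0.3774, -0.2728, 0.4045]
ee_rot: [0.834, -0.552, -0.0, -0.0]
force: [1.3, -0.4, -0.1]
finger_gap: 0.0856
```

```bash

python3 -m creep '[[0,0,0,-38,-48,0,0],[0,0,0,-76,-96,0,0],[0,0,0,-114,-144,0,0],[0,0,0,-152,-192,0,0],[0,0,0,-190,-240,0,0]]'
python3 -m creep '[[0,0,0,-38,-48,0,0],[0,0,0,-76,-96,0,0],[0,0,0,-85,-111,0,0],[0,0,-10,-85,-111,0,0],[0,0,-20,-85,-111,0,0]]'
python3 - <<'E'
from h import *
print(env.read_state()['qpos'])
E
```

```text
time_s: 1.35
tcp_pos: [0.5244, -0.0041, 0.4045]
ee_rot: [0.834, -0.552, 0.0, 0.0]
force: [1.0, -0.7, 1.0]
finger_gap: 0.0856
time_s: 1.98
tcp_pos: [0.5927, 0.1151, 0.4041]
ee_rot: [0.918, -0.396, -0.0, 0.001]
force: [0.4, 0.0, 0.5]
finger_gap: 0.0857
[ 1.92005482e-01  3.21794362e-01 -3.70570957e-02  1.21345193e+00
 -4.89092371e-04  2.57797504e+00]
```

```bash

R='s'
python3 -m creep '[[0,0,-10,0,0,5,0],[0,0,-20,0,0,10,0],[0,0,-30,0,0,15,0],[0,0,-40,0,0,20,0],[0,0,-50,0,0,25,0]]' >/dev/null
python3 -m creep '[[0,0,-10,0,0,5,0],[0,0,-20,0,0,10,0],[0,0,-30,0,0,15,0],[0,0,-40,0,0,20,0],[0,0,-50,0,0,25,0]]' >/dev/null
python3 -m creep '[[0,0,-10,0,0,5,0],[0,0,-20,0,0,10,0],[0,0,-30,0,0,15,0],[0,0,-40,0,0,20,0],[0,0,-50,0,0,25,0]]' >/dev/null
python3 -m creep '[[0,0,-10,0,0,0,0],[0,0,-20,0,0,0,0],[0,0,-30,0,0,0,0],[0,0,-40,0,0,0,0],[0,0,-50,0,0,0,0]]' >/dev/null
python3 -m creep '[[0,0,-10,0,0,0,0],[0,0,-20,0,0,0,0],[0,0,-30,0,0,0,0],[0,0,-40,0,0,0,0],[0,0,-50,0,0,0,0]]' >/dev/null
python3 -m creep '[[0,0,-10,0,0,0,0],[0,0,-20,0,0,0,0],[0,0,-30,0,0,0,0],[0,0,-40,0,0,0,0],[0,0,-50,0,0,0,0]]'
python3 - <<'E'
from h import *
s=env.read_state();print(s['qpos'],Ro.from_quat(s['ee_rot']).as_matrix().round(3))
im,d,C=cam('wrist'); np.savez('w1',im=im,d=d,f=C[0],cx=C[1],cy=C[2],R=C[3],t=C[4]); cv2.imwrite('pics/w1.png',im)
P=pts(C,d); m=(d>0)&(P[...,2]>.088)&(P[...,2]<.104)&(np.hypot(P[...,0]-.592,P[...,1]-.116)<.035)
q=P[m]; print(len(q),q.mean(0),q.min(0),q.max(0),(q.min(0)+q.max(0))/2)
u=np.array(np.nonzero(m)); print(u.min(1),u.max(1)); print(proj(C,[.592,.116,.098]))
E
```

```text
time_s: 5.72
tcp_pos: [0.5925, 0.1145, 0.3294]
ee_rot: [-0.596, 0.803, 0.0, -0.001]
force: [-0.1, -0.6, -1.0]
finger_gap: 0.0852
[ 1.90972446e-01  3.58941382e-01 -1.58280683e-01  1.05469014e+00
 -4.09307816e-04 -2.65799373e+00] [[-0.288 -0.957 -0.001]
 [-0.957  0.288 -0.001]
 [ 0.001  0.001 -1.   ]]
2070 [0.59526182 0.11490114 0.09806968] [0.57302148 0.0943485  0.08804707] [0.61457472 0.13708545 0.10156435] [0.5937981  0.11571698 0.09480571]
[180 220] [232 273]
(np.float64(246.71440785254646), np.float64(210.45768464656558))
```

View pics/w1.png

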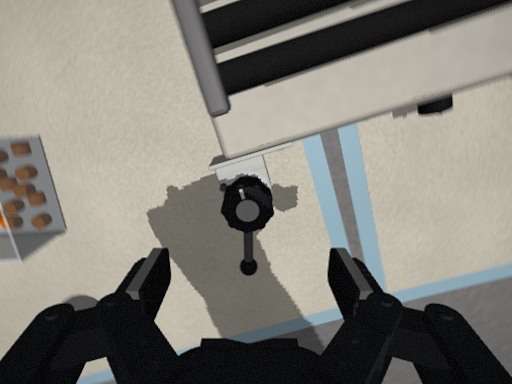

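The wrist view shows the knob at about (247,205), the lever ball at (249,267), and the pads at (150,285) and (345,285). Next I'll refine the knob centre from its dark outline.

```bash
python3 - <<'E'
from h import *
z=np.load('w1.npz'); C=(float(z['f']),float(z['cx']),float(z['cy']),z['R'],z['t']);im=z['im']
g=im.max(2); m=(g<60).astype(np.uint8); m[:165]=0;m[240:]=0;m[:,:205]=0;m[:,285:]=0
m=cv2.morphologyEx(m,cv2.MORPH_OPEN,np.ones((5,5)))
u=np.array(np.nonzero(m));print(u.min(1),u.max(1),m.sum())
for r in range(175,234,6):
    c=np.nonzero(m[r])[0]; print(r,(c.min(),c.max()) if len(c) else None)
for v in (200,205,207,210): print(v,ray(C,247.3,v,.098))
print('ball',ray(C,249,267,.06))
s=cv2.resize(im[150:290,190:310],None,fx=4,fy=4,interpolation=2); cv2.imwrite('pics/w1c.png',s)
E
```

```text
[176 221] [239 272] 1919
175 None
181 (np.int64(234), np.int64(260))
187 (np.int64(221), np.int64(267))
193 (np.int64(224), np.int64(270))
199 (np.int64(224), np.int64(271))
205 (np.int64(222), np.int64(272))
211 (np.int64(221), np.int64(272))
217 (np.int64(225), np.int64(269))
223 (np.int64(228), np.int64(265))
229 (np.int64(236), np.int64(257))
200 [0.60024094 0.11302242 0.098     ]
205 [0.59626493 0.11422754 0.098     ]
207 [0.59466047 0.11471384 0.098     ]
210 [0.59223852 0.11544793 0.098     ]
ball [0.51751556 0.1364766  0.06      ]
```

View pics/w1c.png

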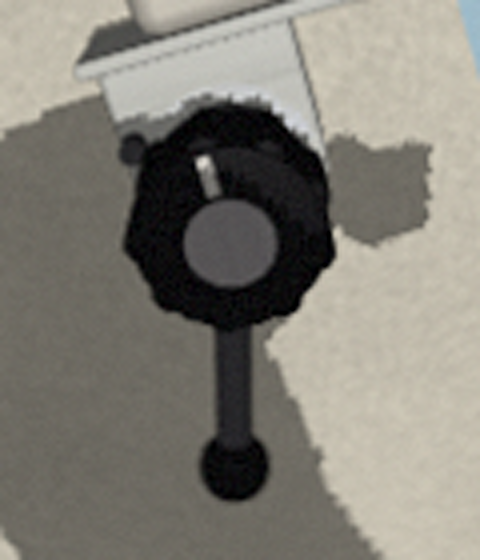

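The grey disc on top of the knob is at full-image (247.5,210.7), which puts the axis at (0.592,0.1156). I'll measure the gap first by pressing on the knob with closed fingers.

```bash

python3 -m creep '[[0,0,0,-1,1,10,1],[0,0,0,-1,1,20,1],[0,0,0,-1,1,35,1],[0,0,0,-1,1,45,1],[0,0,0,-1,1,50,1]]'
python3 -m creep '[[0,0,0,0,0,2,1],[0,0,0,0,0,4,1],[0,0,0,0,0,5,1],[0,0,0,0,0,5,1],[0,0,0,0,0,5,1]]'
python3 -m creep '[[0,0,0,0,0,1,1],[0,0,0,0,0,1,1]]'
python3 -m creep '[[0,0,0,0,0,1,1],[0,0,0,0,0,1,1]]'
python3 -m creep '[[0,0,0,0,0,1,1],[0,0,0,0,0,1,1]]'
python3 -m creep '[[0,0,0,0,0,1,1],[0,0,0,0,0,1,1]]'
```

```text
time_s: 6.4
tcp_pos: [0.5919, 0.1167, 0.2785]
ee_rot: [-0.594, 0.804, 0.0, -0.001]
force: [-0.2, 0.8, 0.1]
finger_gap: 0.0001
time_s: 7.02
tcp_pos: [0.5923, 0.1167, 0.2749]
ee_rot: [-0.595, 0.804, -0.0, 0.0]
force: [0.2, -0.7, 1.1]
finger_gap: -0.0001
time_s: 7.28
tcp_pos: [0.5922, 0.1167, 0.2736]
ee_rot: [-0.595, 0.804, 0.0, -0.0]
force: [0.3, 0.0, -0.3]
finger_gap: 0.0001
time_s: 7.52
tcp_pos: [0.5922, 0.1168, 0.2726]
ee_rot: [-0.595, 0.804, 0.0, -0.0]
force: [0.2, -0.5, 0.1]
finger_gap: -0.0001
time_s: 7.78
tcp_pos: [0.5922, 0.1167, 0.2716]
ee_rot: [-0.595, 0.804, 0.0, -0.0]
force: [-0.1, 0.1, -0.1]
finger_gap: -0.0004
time_s: 8.02
tcp_pos: [0.5923, 0.1168, 0.2713]
ee_rot: [-0.595, 0.804, -0.0, 0.0]
force: [-1.4, 0.2, 5.1]
finger_gap: -0.0001
```

```bash

for i in 1; do
python3 -m creep '[[0,0,0,0,0,0.5,1],[0,0,0,0,0,0.5,1]]'
python3 -m creep '[[0,0,0,0,0,0.5,1],[0,0,0,0,0,0.5,1]]'
python3 -m creep '[[0,0,0,0,0,0.5,1],[0,0,0,0,0,0.5,1]]'
python3 -m creep '[[0,0,0,0,0,0.5,1],[0,0,0,0,0,0.5,1]]'
python3 -m creep '[[0,0,0,0,0,0.5,1],[0,0,0,0,0,0.5,1]]'
done | egrep 'tcp|force'
```

```text
tcp_pos: [0.5922, 0.1168, 0.271]
force: [-2.3, 0.3, 6.4]
tcp_pos: [0.592, 0.1169, 0.2705]
force: [-3.1, 0.4, 6.7]
tcp_pos: [0.5919, 0.1169, 0.27]
force: [-4.3, 0.4, 8.1]
tcp_pos: [0.5918, 0.117, 0.2696]
force: [-4.1, 1.1, 8.8]
tcp_pos: [0.5917, 0.1171, 0.269]
force: [-5.5, 1.9, 8.4]
```

```bash

for i in 1; do
python3 -m creep '[[0,0,0,0,0,0.5,1],[0,0,0,0,0,0.5,1]]'
python3 -m creep '[[0,0,0,0,0,0.5,1],[0,0,0,0,0,0.5,1]]'
python3 -m creep '[[0,0,0,0,0,0.5,1],[0,0,0,0,0,0.5,1]]'
python3 -m creep '[[0,0,0,0,0,0.5,1],[0,0,0,0,0,0.5,1]]'
done | egrep 'tcp|force'
```

```text
tcp_pos: [0.5916, 0.1172, 0.2685]
force: [-6.0, 1.8, 9.8]
tcp_pos: [0.5915, 0.1172, 0.2682]
force: [-5.7, 1.1, 10.4]
tcp_pos: [0.5914, 0.1173, 0.2679]
force: [-7.4, 1.4, 11.5]
tcp_pos: [0.5914, 0.1173, 0.2676]
force: [-7.2, 2.0, 14.6]
```

```bash

for i in 1; do
python3 -m creep '[[0,0,0,0,0,0.5,1],[0,0,0,0,0,0.5,1]]'
python3 -m creep '[[0,0,0,0,0,0.5,1],[0,0,0,0,0,0.5,1]]'
python3 -m creep '[[0,0,0,0,0,0.5,1],[0,0,0,0,0,0.5,1]]'
done | egrep 'tcp|force'
```

```text
tcp_pos: [0.5913, 0.1173, 0.2673]
force: [-8.7, 1.5, 15.9]
tcp_pos: [0.5912, 0.1174, 0.2671]
force: [-10.2, 2.4, 17.7]
tcp_pos: [0.5911, 0.1174, 0.2667]
force: [-10.8, 2.3, 18.4]
```

The press test shows the mixer starting to rock at about z=0.2713 and the foot landing at about 0.2682. That's a 3.1 mm sink, so a gap of about 3.3 mm. With 0.7 mm of preload I need roughly 180° of turn.

```bash

python3 -m creep '[[0,0,0,0,0,-10,1],[0,0,0,1,0,-30,1],[0,0,0,1,0,-30,0],[0,0,0,1,0,-30,0],[0,0,0,1,0,-30,0]]'
python3 -m creep '[[0,0,0,0,0,0,0],[0,0,0,0,0,0,0],[0,0,0,0,0,10,0],[0,0,0,0,0,20,0],[0,0,0,0,0,30,0]]'
python3 -m creep '[[0,0,0,0,0,10,0],[0,0,0,0,0,18,0],[0,0,0,0,0,22,0],[0,0,0,0,0,22,0],[0,0,0,0,0,22,0.35]]'
python3 -m creep '[[0,0,0,0,0,0,0.4],[0,0,0,0,0,0,0.4],[0,0,0,0,0,0,0.4]]'
python3 - <<'E'
from h import *
im,d,C=cam('wrist'); cv2.imwrite('pics/w2.png',im)
E
```

```text
time_s: 11.65
tcp_pos: [0.5916, 0.1157, 0.2937]
ee_rot: [-0.595, 0.804, 0.0, -0.001]
force: [0.1, -0.6, -0.2]
finger_gap: 0.0544
time_s: 12.28
tcp_pos: [0.5917, 0.1157, 0.2636]
ee_rot: [-0.595, 0.804, 0.0, -0.0]
force: [0.7, -0.0, -0.3]
finger_gap: 0.0854
time_s: 12.9
tcp_pos: [0.5922, 0.1158, 0.243]
ee_rot: [-0.595, 0.804, -0.0, 0.0]
force: [0.5, 0.1, 0.2]
finger_gap: 0.0701
time_s: 13.28
tcp_pos: [0.592, 0.1158, 0.2429]
ee_rot: [-0.595, 0.804, -0.0, 0.0]
force: [0.4, -0.1, -0.7]
finger_gap: 0.0511
```

View pics/w2.png

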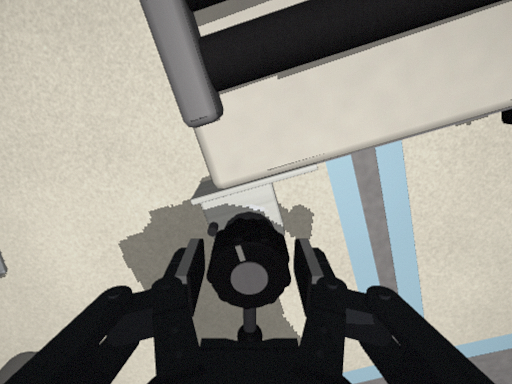

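The wrist view shows the knob centred between the pads: disc at (249,278), pad faces at columns 203 and 296. I'll close on it and start turning.

```bash

python3 -m creep '[[0,0,0,0,0,0,0.5],[0,0,0,0,0,0,0.55],[0,0,0,0,0,0,0.6],[0,0,0,0,0,0,0.65],[0,0,0,0,0,0,0.65]]'
python3 - <<'E'
from h import *
s=env.read_state(); print(s['force'],s['ft_torque'],s['qpos'][5])
E
python3 -m creep '[[0,0,8,0,0,0,0.65],[0,0,16,0,0,0,0.65],[0,0,24,0,0,0,0.65],[0,0,32,0,0,0,0.65],[0,0,40,0,0,0,0.65]]'
python3 - <<'E'
from h import *
s=env.read_state(); print(s['force'],s['ft_torque'],s['qpos'][5])
E
```

```text
time_s: 13.95
tcp_pos: [0.592, 0.1158, 0.243]
ee_rot: [-0.595, 0.804, 0.0, 0.0]
force: [-2.1, 0.2, 6.1]
finger_gap: 0.0385
[-2.11044901  0.16726372  6.05675429] [0.01735656 0.46149449 0.03496933] -2.651067990156121
time_s: 14.58
tcp_pos: [0.5924, 0.1163, 0.243]
ee_rot: [-0.282, 0.959, 0.001, 0.001]
force: [-0.3, 1.7, 3.6]
finger_gap: 0.0384
[-0.26161865  1.71921066  3.63332228] [0.4693887  0.04731275 0.02760166] -1.9484881694823613
```

```bash
cat > t.py <<'E'
from h import *
s=env.read_state(); print('  F',s['force'].round(1),'M',s['ft_torque'].round(3),'q6',round(s['qpos'][5],3),'z',s['tcp_pos'][2].round(4))
E
python3 -m creep '[[0,0,8,0,0,0,0.65],[0,0,16,0,0,0,0.65],[0,0,24,0,0,0,0.65],[0,0,32,0,0,0,0.65],[0,0,40,0,0,0,0.65]]' >/dev/null; python3 t.py
python3 -m creep '[[0,0,8,0,0,0,0.65],[0,0,16,0,0,0,0.65],[0,0,24,0,0,0,0.65],[0,0,32,0,0,0,0.65]]'>/dev/null;python3 t.py
python3 -m creep '[[0,0,8,0,0,0,0.65],[0,0,16,0,0,0,0.65]]'>/dev/null;python3 t.py
python3 -m creep '[[0,0,8,0,0,0,0.65],[0,0,16,0,0,0,0.65]]';python3 t.py
```

```text
F [2.  2.4 0.1] M [ 0.543 -0.517  0.008] q6 -1.25 z 0.2431
  F [ 4.4  1.8 -0.1] M [ 0.365 -0.908  0.064] q6 -0.692 z 0.243
  F [ 4.6  1.  -0.8] M [ 0.146 -1.016  0.085] q6 -0.413 z 0.2431
time_s: 16.2
tcp_pos: [0.5937, 0.1159, 0.2431]
ee_rot: [0.583, 0.813, 0.001, 0.002]
force: [5.4, -0.7, -1.5]
finger_gap: 0.0388
  F [ 5.4 -0.7 -1.5] M [-0.016 -1.171  0.05 ] q6 -0.133 z 0.2431
```

```bash

python3 -m creep '[[0,0,7,0,0,0,0.65],[0,0,14,0,0,0,0.65]]'>/dev/null;python3 t.py
python3 -m creep '[[0,0,7,0,0,0,0.65],[0,0,14,0,0,0,0.65]]'>/dev/null;python3 t.py
python3 -m creep '[[0,0,7,0,0,0,0.65],[0,0,13,0,0,0,0.65],[0,0,13,0,0,0,0.65]]'>/dev/null;python3 t.py
python3 -m creep '[[0,0,0,0,0,0,0.4],[0,0,0,0,0,0,0.4],[0,0,0,0,0,0,0.4]]';python3 t.py
python3 - <<'E'
from h import *
im,d,C=cam('wrist'); cv2.imwrite('pics/w3.png',im)
E
```

```text
F [ 4.7 -0.3 -1.8] M [-0.238 -1.135  0.018] q6 0.11 z 0.2431
  F [ 5.3 -1.9 -0.9] M [-0.388 -1.088  0.087] q6 0.355 z 0.2431
  F [ 5.2 -2.8 -0. ] M [-0.529 -1.015 -0.037] q6 0.579 z 0.2431
time_s: 17.45
tcp_pos: [0.5917, 0.1159, 0.2424]
ee_rot: [0.829, 0.559, -0.0, -0.0]
force: [-0.5, -0.1, 0.6]
finger_gap: 0.0511
  F [-0.5 -0.1  0.6] M [0.036 0.011 0.004] q6 0.578 z 0.2424
```

View pics/w3.png

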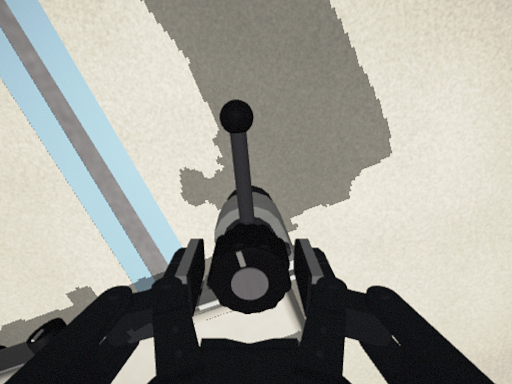

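The wrist view shows the mark at the same place relative to the jaws as before (mark (241,259), disc (249,284)), so the grip did not slip and the turn is about 185°. I'll press-test again.

```bash

python3 -m creep '[[0,0,0,0,0,0,0.1],[0,0,0,0,0,-25,0.1],[0,0,0,0,0,-52,0.5],[0,0,0,0,0,-52,1],[0,0,0,0,0,-52,1]]' >/dev/null
python3 -m creep '[[0,0,0,0,0,0,1],[0,0,0,0,0,10,1],[0,0,0,0,0,18,1],[0,0,0,0,0,20,1],[0,0,0,0,0,20,1]]'; 
for i in 1; do
python3 -m creep '[[0,0,0,0,0,1,1],[0,0,0,0,0,1,1]]'
python3 -m creep '[[0,0,0,0,0,0.5,1],[0,0,0,0,0,0.5,1]]'
python3 -m creep '[[0,0,0,0,0,0.5,1],[0,0,0,0,0,0.5,1]]'
python3 -m creep '[[0,0,0,0,0,0.5,1],[0,0,0,0,0,0.5,1]]'
python3 -m creep '[[0,0,0,0,0,0.5,1],[0,0,0,0,0,0.5,1]]'
python3 -m creep '[[0,0,0,0,0,0.5,1],[0,0,0,0,0,0.5,1]]'
python3 -m creep '[[0,0,0,0,0,0.5,1],[0,0,0,0,0,0.5,1]]'
done | egrep 'tcp|force'
```

```text
time_s: 18.75
tcp_pos: [0.5918, 0.1157, 0.2743]
ee_rot: [0.829, 0.559, -0.0, -0.0]
force: [0.1, -0.7, 0.4]
finger_gap: 0.0003
tcp_pos: [0.5921, 0.1158, 0.2739]
force: [-0.5, 0.6, 0.5]
tcp_pos: [0.592, 0.1158, 0.2733]
force: [0.7, 0.1, 0.0]
tcp_pos: [0.592, 0.1158, 0.2727]
force: [0.5, -0.3, 0.8]
tcp_pos: [0.592, 0.1158, 0.2722]
force: [0.3, 0.5, -0.4]
tcp_pos: [0.5919, 0.1158, 0.2716]
force: [0.1, -0.3, 0.2]
tcp_pos: [0.592, 0.1158, 0.2714]
force: [-1.2, 1.0, 3.6]
tcp_pos: [0.592, 0.1158, 0.2714]
force: [-2.2, -0.7, 6.1]
```

```bash

for i in 1; do
python3 -m creep '[[0,0,0,0,0,0.6,1],[0,0,0,0,0,0.6,1]]'
python3 -m creep '[[0,0,0,0,0,0.6,1],[0,0,0,0,0,0.6,1]]'
python3 -m creep '[[0,0,0,0,0,0.6,1],[0,0,0,0,0,0.6,1]]'
python3 -m creep '[[0,0,0,0,0,0.6,1],[0,0,0,0,0,0.6,1]]'
done | egrep 'tcp|force'
```

```text
tcp_pos: [0.592, 0.1158, 0.2713]
force: [-3.4, -1.0, 10.9]
tcp_pos: [0.5919, 0.1158, 0.271]
force: [-4.8, 0.3, 12.2]
tcp_pos: [0.5918, 0.1159, 0.2707]
force: [-7.3, -0.1, 15.2]
tcp_pos: [0.5917, 0.1159, 0.2704]
force: [-7.3, -0.8, 17.7]
```

The second press test shows the knob top still at 0.2714. It's stiff right away and only starts to tip at about 10–11 N, against about 6.5 N before, so the foot carries about 4 N and the corner isn't jacked up. Next is the lever.

```bash

python3 -m creep '[[0,0,0,0,0,-25,1],[0,0,-6,-18,-25,-25,1],[0,0,-6,-36,-50,-25,1],[0,0,-6,-36,-50,-25,1]]'
python3 -m creep '[[0,0,0,0,0,20,1],[0,0,0,0,0,45,1],[0,0,0,0,0,60,1],[0,0,0,0,0,67,1],[0,0,0,0,0,67,1]]'
python3 t.py
python3 - <<'E'
from h import *
im,d,C=cam('wrist'); cv2.imwrite('pics/w4.png',im)
E
```

```text
time_s: 22.0
tcp_pos: [0.5303, 0.1008, 0.2931]
ee_rot: [0.799, 0.602, -0.001, -0.0]
force: [0.8, -0.1, -0.0]
finger_gap: -0.0001
time_s: 22.62
tcp_pos: [0.5323, 0.1012, 0.2261]
ee_rot: [0.799, 0.602, -0.0, -0.0]
force: [-1.1, -1.2, 1.1]
finger_gap: -0.0002
  F [-1.1 -1.2  1.1] M [-0.017 -0.022 -0.003] q6 0.468 z 0.2261
```

View pics/w4.png

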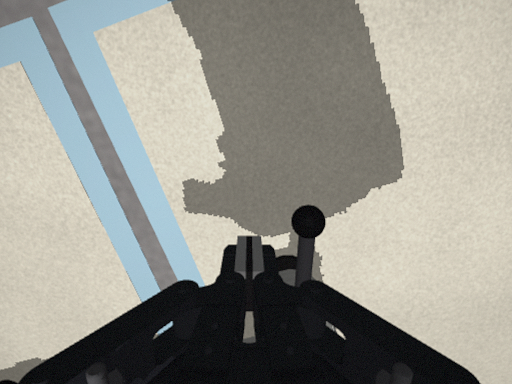

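The view shows the closed fingers at (250,265) beside the bar, with the ball at (308,222), clear of everything. I'll sweep along the arc.

```bash

python3 -m creep '[[0,0,5,4.7,-2.4,0,1],[0,0,10,9.7,-4.4,0,1],[0,0,15,14.8,-6,0,1],[0,0,20,20,-7.1,0,1],[0,0,25,25.3,-7.8,0,1]]'; python3 t.py
python3 -m creep '[[0,0,5,4.7,-2.4,0,1],[0,0,10,9.7,-4.4,0,1],[0,0,15,14.8,-6,0,1],[0,0,20,20,-7.1,0,1]]'; python3 t.py
```

```text
time_s: 23.3
tcp_pos: [0.5319, 0.1273, 0.2272]
ee_rot: [0.911, 0.413, 0.0, 0.001]
force: [-0.8, -3.8, 1.0]
finger_gap: 0.0
  F [-0.8 -3.8  1. ] M [-0.71   0.063 -0.017] q6 0.955 z 0.2272
time_s: 23.8
tcp_pos: [0.5394, 0.1471, 0.2271]
ee_rot: [0.969, 0.249, -0.0, 0.001]
force: [-1.7, -2.4, 1.1]
finger_gap: 0.0
  F [-1.7 -2.4  1.1] M [-0.541  0.366 -0.055] q6 1.335 z 0.2271
```

```bash

python3 -m creep '[[0,0,5,4.7,-2.4,0,1],[0,0,10,9.7,-4.4,0,1],[0,0,15,14.8,-6,0,1],[0,0,20,20,-7.1,0,1]]' | grep tcp; python3 t.py
python3 -m creep '[[0,0,3,2.8,-1.5,0,1],[0,0,5,4.7,-2.4,0,1]]'| grep tcp; python3 t.py
python3 -m creep '[[0,0,3,2.8,-1.5,0,1],[0,0,3,2.8,-1.5,0,1]]'| grep tcp; python3 t.py
```

```text
tcp_pos: [0.5532, 0.1632, 0.227]
  F [-3.  -0.4  0.5] M [-0.198  0.595 -0.011] q6 1.704 z 0.227
tcp_pos: [0.5576, 0.1664, 0.2269]
  F [-2.3 -1.2  1.8] M [-0.167  0.662  0.025] q6 1.793 z 0.2269
tcp_pos: [0.5606, 0.1683, 0.2268]
  F [-3.  -0.3  3.1] M [ 0.018  0.493 -0.042] q6 1.845 z 0.2268
```

```bash

for i in 1; do
python3 -m creep '[[0,0,1.5,1.4,-0.8,0,1],[0,0,3,2.8,-1.5,0,1]]'; python3 t.py
python3 -m creep '[[0,0,1,0.9,-0.5,0,1],[0,0,2,1.9,-1,0,1]]'; python3 t.py
done | egrep 'tcp|F '
python3 - <<'E'
from h import *
im,d,C=cam('wrist'); cv2.imwrite('pics/w5.png',im)
E
```

```text
tcp_pos: [0.5632, 0.1698, 0.2266]
  F [-3.3  1.2  3.8] M [0.101 0.714 0.079] q6 1.9 z 0.2266
tcp_pos: [0.5652, 0.1707, 0.2264]
  F [-2.9  0.4  3.8] M [ 0.202  0.646 -0.001] q6 1.935 z 0.2264
```

View pics/w5.png

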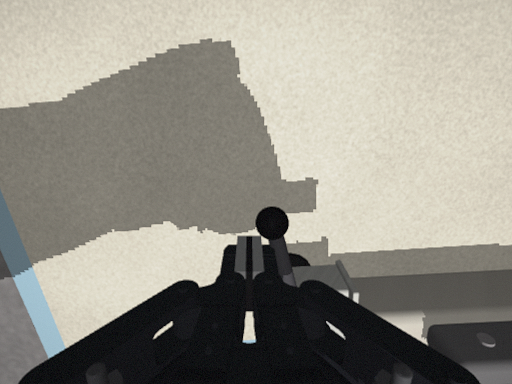

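The bar is now against the fingers, with the ball at (272,222). I'll work out the lever angle from that.

```bash
python3 - <<'E'
from h import *
s=env.read_state();ci=env.camera_info('wrist');f=192/np.tan(np.radians(ci['vfov'])/2)
T=np.eye(4);T[:3,:3]=Ro.from_quat(s['ee_rot']).as_matrix();T[:3,3]=s['tcp_pos'];M=T@ci['hand_eye'];R=M[:3,:3].T
C=(f,ci['cx'],ci['cy'],R,-R@M[:3,3]); b=ray(C,272,222,.06)-[.5917,.1156,.06]
print(b,np.hypot(*b[:2]),np.degrees(np.arctan2(b[1],-b[0])))
x=T[:3,0]; print('tool x deg',np.degrees(np.arctan2(x[1],x[0])))
E
```

```text
[-0.01312943  0.07455695  0.        ] 0.07570417039761627 80.01264970557489
tool x deg -4.121121502976536
```

```bash

for i in 1; do
python3 -m creep '[[0,0,1,0.9,-0.5,-1,1],[0,0,2,1.9,-1,-1,1]]'; python3 t.py
python3 -m creep '[[0,0,1,0.9,-0.5,0,1],[0,0,2,1.9,-1,0,1]]'; python3 t.py
python3 -m creep '[[0,0,0,1,0,0,1],[0,0,0,1,0,0,1]]'; python3 t.py
done | egrep 'tcp|F '
```

```text
tcp_pos: [0.5668, 0.1714, 0.2269]
  F [-3.5  0.7  0.6] M [0.194 0.726 0.012] q6 1.971 z 0.2269
tcp_pos: [0.569, 0.1722, 0.227]
  F [-3.4  1.1 -0. ] M [0.27  0.698 0.049] q6 2.006 z 0.227
tcp_pos: [0.5702, 0.172, 0.2272]
  F [-3.4  1.1 -0.7] M [0.207 0.591 0.02 ] q6 2.004 z 0.2272
```

```bash

for i in 1; do
python3 -m creep '[[0,0,0,1,0,0,1],[0,0,0,1,0,0,1]]'; python3 t.py
python3 -m creep '[[0,0,0,1,0,0,1],[0,0,0,1,0,0,1]]'; python3 t.py
python3 -m creep '[[0,0,0,1,0,0,1],[0,0,0,1,0,0,1]]'; python3 t.py
done | egrep 'tcp|F '
```

```text
tcp_pos: [0.5708, 0.172, 0.2272]
  F [-4.9  1.2  0.2] M [0.257 1.    0.072] q6 2.003 z 0.2272
tcp_pos: [0.5713, 0.1718, 0.2271]
  F [-6.5  2.1  0.5] M [0.407 1.375 0.062] q6 2.003 z 0.2271
tcp_pos: [0.5717, 0.1718, 0.2269]
  F [-8.7  2.   3.5] M [0.48  1.791 0.051] q6 2.002 z 0.2269
```

The force has risen from 3.4 N to 8.7 N, so the lever is on its stop. I'll back off, rise and check.

```bash

python3 -m creep '[[0,0,0,-8,0,0,1],[0,0,0,-20,0,0,1],[0,0,0,-25,0,-30,1],[0,0,0,-25,0,-80,1],[0,0,0,-25,0,-130,1]]'
python3 -m creep '[[0,0,0,0,-10,0,1],[0,0,0,0,-20,0,1],[0,0,0,0,-20,0,1],[0,0,0,0,-20,0,1]]'
python3 - <<'E'
from h import *
im,d,C=cam('wrist'); np.savez('w6',im=im,d=d,f=C[0],cx=C[1],cy=C[2],R=C[3],t=C[4]); cv2.imwrite('pics/w6.png',im)
t,_,C=cam('top'); cv2.imwrite('pics/t2.png',np.hstack([cv2.resize(a[80:240,100:420],(640,320)) for a in (np.load('top.npz')['im'],t)][:1]))
a=np.load('top.npz')['im']; print('top diff mixer deck', cv2.phaseCorrelate(a[95:180,205:330].mean(2).astype(np.float32),t[95:180,205:330].mean(2).astype(np.float32)))
E
python3 t.py
```

```text
time_s: 27.48
tcp_pos: [0.5479, 0.1751, 0.3589]
ee_rot: [0.998, -0.07, 0.001, 0.0]
force: [0.2, 0.9, 0.4]
finger_gap: -0.0005
time_s: 27.98
tcp_pos: [0.5506, 0.1949, 0.3558]
ee_rot: [0.998, -0.07, -0.001, 0.001]
force: [-0.3, -0.3, -0.2]
finger_gap: 0.0001
top diff mixer deck ((0.4898735751314831, -0.044667533202677134), 0.9797987457275391)
  F [ 0.2 -0.  -0.9] M [ 0.024 -0.014 -0.049] q6 2.051 z 0.3563
```

View pics/w6.png

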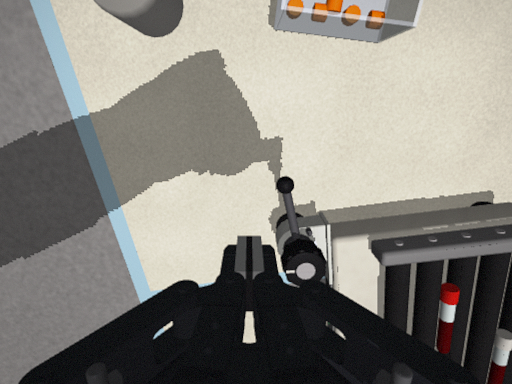

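```bash
python3 - <<'E'
from h import *
def L(n):
    z=np.load(n+'.npz'); return (float(z['f']),float(z['cx']),float(z['cy']),z['R'],z['t'])
A,B=L('w1'),L('w6'); g=lambda d:np.degrees(np.arctan2(d[1],d[0]))
m0=ray(A,190+205/4,150+170/4,.098)-ray(A,247.5,210.7,.098)
k=ray(B,306,271,.098); m1=ray(B,290,271,.098)-k; print('mark',g(m0),g(m1),'cw turn',(g(m0)-g(m1))%360, m0,m1)
b=ray(B,285.5,185,.06)-k; print(k,b,np.hypot(b[0],b[1]),'phi',np.degrees(np.arctan2(b[1],-b[0])))
# left rail outer top edge / left side edge of mixer
p,q=ray(B,373,243,.08),ray(B,511,230,.08); print('left side dir',g(p-q))
p,q=ray(A,228,157,.064),ray(A,511,77,.064); print('w1 front edge dir',g(p-q))
E
```

```text
mark 0.7723176168422504 172.09021097984962 cw turn 188.68210663699264 [0.01582604 0.00021334 0.        ] [-1.52103111e-02  2.11325388e-03 -2.77555756e-17]
[0.59328853 0.11394078 0.098     ] [-0.00766901  0.07639428 -0.038     ] 0.07677825299091585 phi 84.26744306493192
left side dir 178.23764769792555
w1 front edge dir 89.0983079301231
```

```bash
python3 -c "
from rig import env
print(env.hand_in(), env.read_state()['time_s'])"
```

```text
the job is handed in; nothing more can be done
the job is handed in; nothing more can be done
```

The foot now touches and takes a light share of the weight, about 4 N by estimate, and the lock lever is swung home. I handed the job in at about 28 s with the arm clear of everything.

- **Foot gap:** I pressed lightly on the knob with closed fingers and found about 3.1 mm of sink, so a gap of about 3.3 mm.
- **Knob:** I turned it about 185° clockwise in one grip. The white mark on the knob, seen by the camera, gave about 189°.
- **Press test after turning:** The knob top was at the same height as before, so the corner is not jacked up. It was stiff at once and began to tip at about 10–11 N, against about 6.5 N before.
- **Lever:** I pushed it clockwise at about 3.4 N until the force rose to 8.7 N at the stop. The camera put it at 84°, against an expected 82–85.5° depending on how the mixer is turned, so the force is the firmer evidence.

**Checks that were unclear or disagreed:**
- The knob torque was too noisy to show the moment of contact.
- Under load, the knob height rose about 0.4 mm less than the turn predicts, so the foot force could be off by a newton or two.
- The top camera shows the mixer's image moved by half a pixel (about 1.5 mm). I could not tell a real shift from the arm's shadow.

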